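Let a pipe nipple out of the wall cubby and ease the flap shut

ROBOT

A 7-joint arm with a two-finger parallel gripper is mounted at the origin on the work surface. World frame = base frame: x ahead of the robot, y to its left, z up, the work surface at z = 0. Lengths are in m, angles in rad, forces in N, time in s.
With the tool pointing down it reaches from about 0.4 to 0.85 m from the base axis. Payload 4.5 kg.
Tool frame: the origin (TCP) lies at the very end of the fingers, on their centre line; the grasp point (between the pads) lies 19 mm behind it (manip.grasp_offset is the distance from the TCP to the grasp point, in m); z points along the fingers, x is the direction in which the jaws open and shut, and the axes are right-handed (so a half turn about z gives the same grasp; the last joint's range is limited). The gripper opens to 88 mm and grips with 3 to 60 N. Pads are 18 mm wide; open, the fingers measure 123 mm over their backs; the gripper's body (75 mm by 187 mm) begins 45 mm behind the grasp point.
Start: joints at [-1.244, 0.689, -0.195, 1.565, 0.157, 0.902, -0.215], TCP at [0.18, 0.598, 0.21] pointing down, gripper open.
Joint ranges: [-3.01, 3.01], [-0.46, 2.08], [-1.47, 1.51], [0.13, 2.56], [-1, 4.14], [0.04, 2.09], [-2.66, 2.66]. Speed limits (rad/s): [2.57, 2.57, 3.14, 3.14, 3.14, 3.14, 3.14].

INTERFACE

Orientations are given as a unit quaternion [x, y, z, w].
In Python, from station import manip, read_camera, camera_info, close_job gives the robot as it stands.
- The arm moves only by the tool drive_tool, never from a script. Its argument "moves" is a list that holds one entry, the list of rows, each a list of 6 numbers: the shift along the tool's x, y, z in m, then the turn, a rotation vector about the tool's x, y, z in rad. In form: [[[x, y, z, wx, wy, wz], ...]]. A call has 1 to 10 rows; each row is the pose to reach, as a shift and turn from the pose commanded when the call began, along the tool's axes at that moment; what a row does not reach only later rows make up. A row lasts 1/8 s, in which the tool goes at most 62.5 mm and 10.7 degrees, less where a joint would pass 70% of its speed; a pose out of reach is approached as far as the arm can. A call with a gripper value outside its range is refused whole. "fingers" is the finger opening in m, from 0 to 0.0881, set as the call begins (left out, the last holds). The fingers move at their own pace and stop on an object; "newtons" is the grip in N (left out, the last holds). Time passes only in rows, so rows that repeat a pose let the fingers close. It gives the time, the measured TCP pose, the force and the opening at its end, in the units of the state.
- manip.state(): the state, without advancing time (a new reading comes with each control period).
- read_camera(name): name is "scene" or "top" or "wrist"; returns the picture (420x560x3 uint8, red, green, blue); there is no depth.
- camera_info(name): a dict with "camera_matrix" (3x3 intrinsics, pixels), "D" ([k1, k2, p1, p2, k3] as OpenCV has them; the pictures are not rectified), "xyz" and "rotation" of the camera in the world; the wrist camera has in their place "T_tool_cam" (4x4, takes a point from camera to tool coordinates, whose origin is the TCP and whose axes are the tool frame's). Camera axes: x right, y down, z forward; pixel columns grow to the right and rows downward; lengths in m; the calibration is good to about 2 mm. A picture is of the moment at which its call begins: read the wrist's pose just before it. camera_info takes no time and is no camera call.
- close_job(): hands the job in, once; it reports no verdict.
The state is a dict: "t": time; "joint_pos": joint angles; "qvel": joint speeds; "tau": joint torques, N m; "ee_pos": TCP position; "ee_rot": TCP orientation; "force": force on the tool from outside, world axes, zero at the start; "torque": the same for the moment, N m; "finger_gap": finger opening in m.
Only numpy, scipy, OpenCV 4.12 (cv2) and the standard library are available. Lean on these libraries where they do the work, as an engineer would, in place of code of your own. Each camera call takes 0.05 s, during which the arm holds its last target. There are 200 camera calls.

TASK

With closed fingertips, press the steel lever beside the wall cubby down until its wooden flap is raised as far as it goes and the bronze pipe nipple stored behind it rolls out into the grey tray. Then let the lever come up slowly under the fingertips so that the flap closes fully without slamming, and move clear. Do not touch the nipple or pick anything up, and leave the tray, jar, wrench and pipe coupling where they are.

Things in the scene. Friction and masses are not known exactly. Their poses are not given: they have to be found in the camera images.
- cubby: Low fixed wall of concrete block on the counter, 190 mm deep (own x), 380 mm long (own y, -250 to +130 mm), 190 mm high, with a cubby 200 mm wide (own y -110 to +90 mm) recessed in its front, which faces own -x, to the robot's right. Origin on the counter, midway through the depth. The cubby's chute floor slopes down to the front, lip 58 mm above the counter. Place and yaw vary.
- flap (a joint): Angle of the wooden flap (206 mm wide, 127 mm high, hinged along its top edge on a steel shaft 175 mm above the counter, 10 mm in front of the wall). 0 = hanging shut, 1.05 rad = raised to its stop, its lower edge swung out from the front. A spring and its weight pull it shut: let go, it slams. The lever sits on the same shaft and turns with it by the same angle.
- lever: Dark steel lever on the shaft's end, 65 mm clear of the wall's +y end (own y of the cubby +195 mm). Origin on the shaft axis, 175 mm above the counter. With the flap shut it points to the cubby's own +x (backward) and up at 0.52 rad (30 degrees); pressed fully down it points 0.53 rad below level. It is 140 mm long, with a flat pad 60 mm long and 50 mm wide whose centre is 110 mm from the axis. Its own y axis is the shaft; at flap angle 0 its axes are parallel to the cubby's.
- lever_pad (a point): Middle of the pad's upper face, where a fingertip presses; about 240 mm above the counter with the flap shut and 128 mm with it fully raised, moving at most 20 mm sideways in between. Pressing takes about 2 to 8 N.
- nipple: Bronze pipe nipple, 27 mm diameter, 60 mm long, its axis along own y, origin at its middle. At the start it lies on the chute behind the shut flap and leans on it; it rolls out by itself once the flap is raised beyond about 0.4 rad.
- tray: Open grey plastic tray, 180 mm (own x) by 260 mm (own y) by 40 mm high, walls and floor 4 mm, on the counter against the wall's front under the flap. Origin under the middle of its floor.
- jar: Clear glass jar of rusted lag screws with a steel cap, 74 mm diameter, 111 mm high, origin under its base. Bystander near the lever.
- coupling: Dark steel pipe coupling standing on end, 52 mm outer diameter, 50 mm high, origin under its base. Bystander.
- wrench: Chrome wrench lying flat on the counter, about 200 mm long along own x. Bystander.

How it is judged:
By the outcome, as a careful person would: the job done as asked, in the order asked, and still so for the second after the job is handed in, with the robot touching nothing.
It also fails if it takes over 42 s, if anything falls off the work surface, if the arm or the gripper's body presses on something with over 40 N, if the wrist force passes 120 N, or if a joint passes its speed limit or range.

## Working session

There is one attempt and no reset: what is moved stays moved. The work goes in short steps, Python scripts to look and compute and a tool call to move; the robot and the scene stay as the last step left them, time stands still between calls to the robot, and variables do not carry over. Pictures are saved under pics/ and viewed, about 8 in all and at most 12, crops included, and the job is handed in when it is done.

Besides the shell and the picture viewer there is one more tool, called after "Call:" by a JSON object that holds its "op" and its "data". drive_tool: Moves the arm, as the interface text tells. Its arguments: {"type":"object","properties":{"moves":{"type":"array"},"fingers":{"type":"number"},"newtons":{"type":"number"}},"required":["moves"]}

```bash
mkdir -p pics; python3 - <<'E'
from station import manip, read_camera, camera_info
import cv2,numpy as np
print(manip.state())
for n in("scene","top"):
    cv2.imwrite(f"pics/{n}0.png",read_camera(n)[:,:,::-1]); print(n,camera_info(n))
print(camera_info("wrist"))
E
```

```text
{'t': 0.0, 'joint_pos': array([-1.24421024,  0.68999774, -0.19451655,  1.56633261,  0.1572807 ,
        0.9025096 , -0.21509739]), 'qvel': array([-0.00021997,  0.00069995,  0.00062047,  0.0002386 , -0.00048689,
        0.0010305 , -0.00057501]), 'tau': array([-5.13324824e-05, -5.27548492e+01, -1.26672048e+00, -1.53424448e+01,
       -5.26881649e-02,  6.74277529e-03,  1.65935612e-04]), 'ee_pos': array([0.18023492, 0.59772941, 0.20890461]), 'ee_rot': array([ 8.02666603e-01,  5.96427248e-01, -7.08785474e-04,  6.00169179e-04]), 'force': array([-0.63380322, -0.68913399, -0.14330058]), 'torque': array([ 0.00507376, -0.02023865,  0.01870792]), 'finger_gap': 0.08785943319145098}
scene {'camera_matrix': array([[419.29297083,   0.        , 281.5064327 ],
       [  0.        , 419.29297083, 199.93877226],
       [  0.        ,   0.        ,   1.        ]]), 'D': array([-0.02383955,  0.        ,  0.        ,  0.        ,  0.        ]), 'xyz': array([1.28036367, 0.06339604, 1.05217945]), 'rotation': array([ 0.61238545,  0.71931659, -0.24711907, -0.21563827])}
top {'camera_matrix': array([[463.417
[... 254 characters left out ...]
222,  1.21062893]), 'rotation': array([ 0.71213778, -0.69633097,  0.06286954, -0.06348532])}
{'camera_matrix': array([[296.52619522,   0.        , 283.42072258],
       [  0.        , 296.52619522, 211.6766777 ],
       [  0.        ,   0.        ,   1.        ]]), 'D': array([-0.00044446,  0.        ,  0.        ,  0.        ,  0.        ]), 'T_tool_cam': array([[ 9.99999436e-01, -2.31124767e-04,  1.03616828e-03,
        -2.27586127e-04],
       [-8.61568203e-05,  9.55126779e-01,  2.96197279e-01,
        -7.50217828e-02],
       [-1.05813060e-03, -2.96197202e-01,  9.55126221e-01,
        -1.74464205e-01],
       [ 0.00000000e+00,  0.00000000e+00,  0.00000000e+00,
         1.00000000e+00]])}
```

View pics/scene0.png

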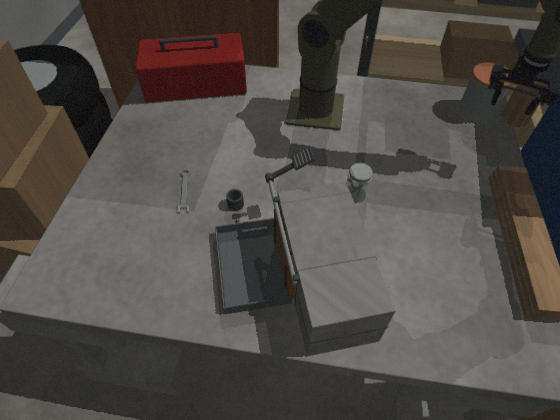

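View pics/top0.png

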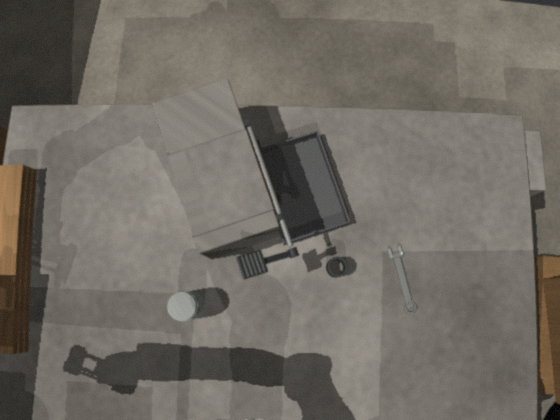

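The scene view shows the lever pad near (303,158) and the shaft end near (269,178). In the top view they are near (252,264) and (293,252). The jar is at (182,306) and the coupling at (336,266).

```bash
cat > h.py <<'E'
from station import manip, read_camera, camera_info
import cv2,numpy as np
from scipy.spatial.transform import Rotation as R
def ray(n,px,info=None,st=None):
    i=info or camera_info(n)
    p=cv2.undistortPoints(np.array([[px]],float),i["camera_matrix"],i["D"])[0,0]
    d=np.array([*p,1.]); 
    if "xyz" in i: r,o=R.from_quat(i["rotation"]).as_matrix(),i["xyz"]
    else:
        st=st or manip.state(); T=i["T_tool_cam"]; t=R.from_quat(st["ee_rot"]).as_matrix()
        r=t@T[:3,:3]; o=t@T[:3,3]+st["ee_pos"]
    return np.array(o),r@d
def plane(n,px,z,st=None):
    o,d=ray(n,px,st=st); return o+d*(z-o[2])/d[2]
def tri(a,b):
    (o1,d1),(o2,d2)=a,b
    s=np.linalg.lstsq(np.c_[d1,-d2],o2-o1,rcond=None)[0]
    p,q=o1+s[0]*d1,o2+s[1]*d2
    return (p+q)/2,np.linalg.norm(p-q)
E
python3 - <<'E'
from h import *
print("pad",tri(ray("top",(252,264)),ray("scene",(303,158))))
print("hub",tri(ray("top",(293,252)),ray("scene",(269,178))))
print("pad z.24",plane("top",(252,264),.24),"hub",plane("top",(293,252),.175))
print("shaft far",plane("top",(250,128),.175),"near end",plane("top",(289,243),.175))
for c in[(193,237),(272,210)]: print("wall corner",plane("top",c,.19))
print("jar",plane("top",(182,306),.111))
a=cv2.imread("pics/top0.png")[225:325,160:310]; b=cv2.imread("pics/scene0.png")[135:235,230:380]
cv2.imwrite("pics/c1.png",np.vstack([cv2.resize(k,None,fx=3,fy=3,interpolation=2) *1 for k in(a,b)]))
E
```

```text
pad (array([0.49234993, 0.00195371, 0.23682125]), np.float64(0.0020318562924166645))
hub (array([ 0.52509089, -0.08553054,  0.17584234]), np.float64(0.0008316375328136723))
pad z.24 [0.49228463 0.00074048 0.24      ] hub [ 0.52523101 -0.08596141  0.175     ]
shaft far [0.8149881  0.02059498 0.175     ] near end [ 0.54526717 -0.07661031  0.175     ]
wall corner [0.55187347 0.13752631 0.19      ]
wall corner [ 0.61693127 -0.03688725  0.19      ]
jar [0.39697023 0.1710353  0.111     ]
```

View pics/c1.png

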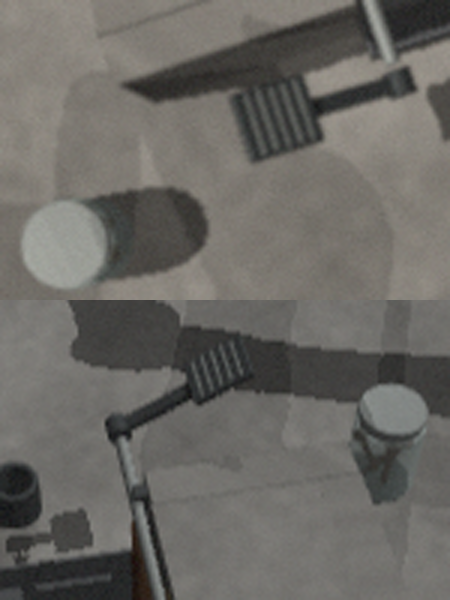

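The 3x crop puts the pad centre at top (252.7,264) and scene (303,158.3). That gives a pad at (0.492,0.001,0.237) and a hub at (0.525,-0.086,0.176). Both match the expected heights, and the horizontal lever arm of about 0.093 m fits too.

I'll put the jaw axis across the shaft so the gripper body stays off the wall, and lean the body 0.2 rad away from the hub.

```bash
cat >> h.py <<'E'
hub=np.array([.525,-.086,.175]); u=np.array([-.345,.939,0]); u/=np.linalg.norm(u)
def Rt(tilt):  # tool x along u; body leaning to +u by tilt
    z=-np.cos(tilt)*np.array([0,0,1])-np.sin(tilt)*u
    y=np.cross(z,u); y/=np.linalg.norm(y)
    return np.c_[np.cross(y,z),y,z]
def rel(h,z,tilt):
    s=manip.state(); r=R.from_quat(s["ee_rot"]).as_matrix()
    p=hub+h*u; p[2]=z
    d=r.T@(p-s["ee_pos"]); w=R.from_matrix(r.T@Rt(tilt)).as_rotvec()
    print("t",s["t"],"shift",d.round(4),"turn",w.round(3),"F",s["force"].round(1),"ee",s["ee_pos"].round(4))
E
python3 -c "
from h import *
rel(.08,.30,.2)"
```

```text
t 0.1 shift [-0.4914  0.4793 -0.0901] turn [-0.065 -0.191 -0.643] F [-0.8  1.   0.8] ee [0.1803 0.5978 0.209 ]
```

Call:
{"op": "drive_tool", "data": {"moves": [[[-0.02,0.02,-0.03,0,0,-0.06],[-0.055,0.055,-0.06,0,0,-0.13],[-0.09,0.09,-0.09,0,0,-0.19],[-0.13,0.13,-0.09,0,0,-0.26],[-0.17,0.165,-0.09,0,0,-0.32],[-0.21,0.205,-0.09,0,0,-0.38],[-0.25,0.24,-0.09,0,0,-0.45],[-0.285,0.275,-0.09,0,0,-0.52],[-0.32,0.31,-0.09,0,0,-0.58],[-0.36,0.35,-0.09,0,0,-0.643]]], "fingers": 0.0, "newtons": 20}}

```text
t: 1.35
ee_pos: [0.4119, 0.1515, 0.2996]
ee_rot: [0.572, 0.82, 0.0, -0.0]
force: [1.8, 1.1, -0.3]
finger_gap: 0.0005
```

```bash
python3 -c "
from h import *
rel(.08,.30,.2); print(manip.state()['joint_pos'].round(2),manip.state()['finger_gap'])"
```

```text
t 1.35 shift [-0.182   0.024  -0.0004] turn [ 0.    -0.2    0.001] F [ 1.8  1.1 -0.3] ee [0.4119 0.1515 0.2996]
[-0.19  0.34 -0.37  1.96  0.15  0.87  1.29] 0.0005366062695484127
```

Call:
{"op": "drive_tool", "data": {"moves": [[[-0.03,0.004,0,0,-0.03,0],[-0.06,0.01,0,0,-0.06,0],[-0.09,0.014,0,0,-0.1,0],[-0.12,0.018,0,0,-0.14,0],[-0.145,0.022,0,0,-0.18,0],[-0.165,0.024,0,0,-0.2,0],[-0.175,0.024,0,0,-0.2,0],[-0.175,0.024,0,0,-0.2,0]]]}}

```text
t: 2.35
ee_pos: [0.4942, -0.0038, 0.2996]
ee_rot: [0.571, 0.815, -0.057, 0.082]
force: [0.2, -0.0, -0.2]
finger_gap: 0.0004
```

```bash
python3 -c "
from h import *
rel(.08,.26,.2); s=manip.state(); print(s['joint_pos'].round(2))
a=read_camera('wrist');b=read_camera('scene')[100:240,200:400]
cv2.imwrite('pics/w1.png',np.vstack([cv2.resize(a,(440,330)),cv2.resize(b,(440,264))[:264]])[:,:,::-1])"
```

```text
t 2.35 shift [0.0002 0.0006 0.0404] turn [-0.001 -0.    -0.003] F [ 0.2 -0.  -0.2] ee [ 0.4942 -0.0038  0.2996]
[-0.07  0.39 -0.23  1.89  0.37  0.9   1.4 ]
```

View pics/w1.png

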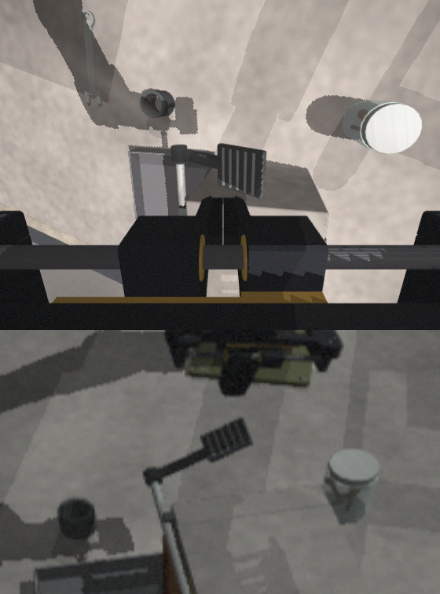

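The wrist view shows the pad at about (308,216) in full-frame pixels, just beyond the fingertip. The scene crop shows the gripper above the lever. I'll check the pad position from this close view.

```bash
python3 -c "
from h import *
p=plane('wrist',(308,216),.238);q=plane('wrist',(228,196),.185)
print(p,q,'pad h,v',(p-hub)@u,(p-hub)@np.cross([0,0,1],u),'hub',(q-hub)@u,(q-hub)@np.cross([0,0,1],u))
for h in(.088,):
  T=camera_info('wrist')['T_tool_cam'];c=np.linalg.inv(T)@[0,0,0,1];K=camera_info('wrist')['camera_matrix'];print('tcp px',(K@c[:3]/c[2])*440/560)"
```

```text
[0.49216194 0.00435054 0.238     ] [ 0.52404658 -0.08082914  0.185     ] pad h,v 0.09613243565977242 -0.0003358704814558147 hub 0.0051824403285229935 -0.0008883531749718628
tcp px [223.81168656 191.45863371   0.78571429]
```

Close view: pad at h = 0.096 m, v = 0, and hub within 5 mm of my estimate. Descending to touch and starting the press.

Call:
{"op": "drive_tool", "data": {"moves": [[[0.001,0,0.015,0,0,0],[0.003,0,0.03,0,0,0],[0.004,0,0.042,0,0,0],[0.005,0,0.048,0,0,0],[0.006,0,0.053,0,0,0],[0.007,0,0.058,0,0,0],[0.009,0,0.063,0,0,0],[0.01,0,0.068,0,0,0],[0.011,0,0.072,0,0,0],[0.0126,0,0.077,0,0,0]]]}}

```text
t: 3.7
ee_pos: [0.4952, -0.0062, 0.2215]
ee_rot: [0.57, 0.815, -0.057, 0.082]
force: [1.1, -1.2, 0.7]
finger_gap: 0.0003
```

```bash
python3 -c "
from h import *
rel(.103,.135,.2)"
```

```text
t 3.7 shift [0.0346 0.0003 0.0812] turn [-0.    -0.    -0.002] F [ 1.1 -1.2  0.7] ee [ 0.4952 -0.0062  0.2215]
```

```bash
python3 -c "
from h import *
a=read_camera('wrist');b=read_camera('scene')[100:240,200:400]
cv2.imwrite('pics/w2.png',np.vstack([cv2.resize(a,(440,330)),cv2.resize(b,(440,264))[:264]])[:,:,::-1])"
```

```text
(no output)
```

View pics/w2.png

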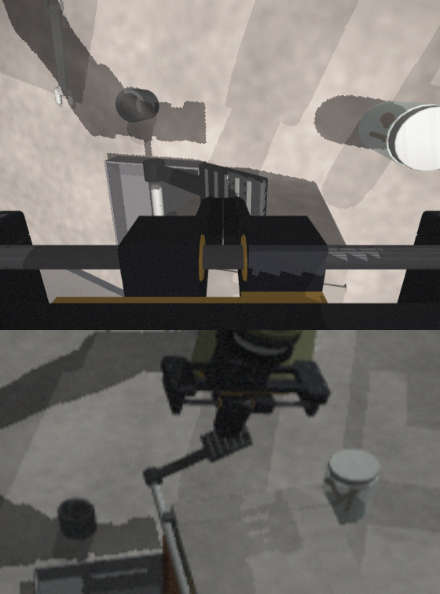

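The wrist view shows the fingertip centred on the pad at about (224,200), and the scene view shows the pad only slightly lowered. I'll keep pressing.

Call:
{"op": "drive_tool", "data": {"moves": [[[0.002,0,0.004,0,0,0],[0.004,0,0.008,0,0,0],[0.006,0,0.012,0,0,0],[0.008,0,0.016,0,0,0],[0.01,0,0.02,0,0,0],[0.012,0,0.024,0,0,0],[0.014,0,0.029,0,0,0],[0.016,0,0.033,0,0,0],[0.018,0,0.037,0,0,0],[0.02,0,0.041,0,0,0]]]}}

```text
t: 5.05
ee_pos: [0.4912, 0.0049, 0.1773]
ee_rot: [0.57, 0.815, -0.057, 0.082]
force: [-1.2, 1.8, 3.5]
finger_gap: 0.0005
```

```bash
python3 -c "
from h import *
rel(.103,.14,.2)"
```

```text
t 5.05 shift [0.0133 0.0004 0.0354] turn [-0.    -0.    -0.002] F [-1.2  1.8  3.5] ee [0.4912 0.0049 0.1773]
```

Contact is now clear at 3.5 N. Continuing down to near the stop.

Call:
{"op": "drive_tool", "data": {"moves": [[[0.0015,0,0.004,0,0,0],[0.003,0,0.008,0,0,0],[0.0045,0,0.012,0,0,0],[0.006,0,0.016,0,0,0],[0.0075,0,0.02,0,0,0],[0.009,0,0.024,0,0,0],[0.0105,0,0.028,0,0,0],[0.012,0,0.031,0,0,0],[0.013,0,0.034,0,0,0],[0.0133,0,0.035,0,0,0]]]}}

```text
t: 6.3
ee_pos: [0.489, 0.01, 0.1404]
ee_rot: [0.57, 0.815, -0.058, 0.082]
force: [-0.2, -2.2, 4.0]
finger_gap: 0.0006
```

Call:
{"op": "drive_tool", "data": {"moves": [[[0.0005,0,0.002,0,0,0],[0.001,0,0.004,0,0,0],[0.001,0,0.005,0,0,0],[0.001,0,0.005,0,0,0]]]}}

```text
t: 6.8
ee_pos: [0.489, 0.0104, 0.1354]
ee_rot: [0.57, 0.815, -0.057, 0.082]
force: [-0.7, -1.9, 3.4]
finger_gap: 0.0003
```

```bash
python3 -c "
from h import *
rel(.103,.13,.2)
a=read_camera('top')[90:310,150:400];b=read_camera('scene')[120:320,200:400]
cv2.imwrite('pics/w3.png',np.hstack([cv2.resize(a,(400,352)),cv2.resize(b,(352,352))])[:,:,::-1])"
```

```text
t 6.8 shift [0.0012 0.0006 0.0053] turn [-0.001 -0.    -0.002] F [-0.7 -1.9  3.4] ee [0.489  0.0104 0.1354]
```

View pics/w3.png

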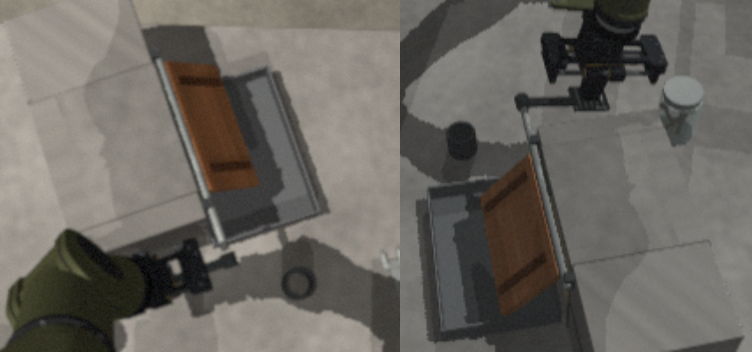

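The flap is well raised, about 60 mm out in the top view, and the nipple isn't visible yet. The force is still only 3.4 N, so the stop isn't reached. Pressing on in small steps.

Call:
{"op": "drive_tool", "data": {"moves": [[[0.0002,0,0.001,0,0,0],[0.0004,0,0.002,0,0,0],[0.0006,0,0.003,0,0,0],[0.0006,0,0.003,0,0,0]]]}}

```text
t: 7.4
ee_pos: [0.4891, 0.0101, 0.1324]
ee_rot: [0.57, 0.815, -0.057, 0.082]
force: [-1.1, -2.6, 3.2]
finger_gap: 0.0004
```

Call:
{"op": "drive_tool", "data": {"moves": [[[0.0002,0,0.001,0,0,0],[0.0004,0,0.002,0,0,0],[0.0004,0,0.002,0,0,0]]]}}

```text
t: 7.78
ee_pos: [0.4892, 0.0103, 0.1303]
ee_rot: [0.57, 0.815, -0.057, 0.082]
force: [0.3, -2.0, 4.6]
finger_gap: 0.0005
```

Call:
{"op": "drive_tool", "data": {"moves": [[[0.0002,0,0.001,0,0,0],[0.0004,0,0.002,0,0,0],[0.0004,0,0.002,0,0,0]]]}}

```text
t: 8.15
ee_pos: [0.4893, 0.0104, 0.1283]
ee_rot: [0.57, 0.815, -0.057, 0.082]
force: [-0.3, -1.7, 5.1]
finger_gap: 0.0004
```

Call:
{"op": "drive_tool", "data": {"moves": [[[0.0002,0,0.001,0,0,0],[0.0004,0,0.002,0,0,0],[0.0004,0,0.002,0,0,0]]]}}

```text
t: 8.52
ee_pos: [0.4893, 0.0104, 0.1263]
ee_rot: [0.57, 0.815, -0.057, 0.082]
force: [0.5, -2.7, 4.1]
finger_gap: 0.0007
```

Call:
{"op": "drive_tool", "data": {"moves": [[[0.0002,0,0.001,0,0,0],[0.0004,0,0.002,0,0,0],[0.0004,0,0.002,0,0,0]]]}}

```text
t: 8.9
ee_pos: [0.4893, 0.0104, 0.1242]
ee_rot: [0.57, 0.815, -0.057, 0.082]
force: [0.2, -2.2, 4.7]
finger_gap: 0.0007
```

```bash
python3 -c "
from h import *
rel(.103,.126,.2)
a=read_camera('top')[90:310,150:400];b=read_camera('scene')[120:320,200:400]
cv2.imwrite('pics/w4.png',np.hstack([cv2.resize(a,(400,352)),cv2.resize(b,(352,352))])[:,:,::-1])"
```

```text
t 8.9 shift [-0.0002  0.0002 -0.0018] turn [-0.    -0.    -0.002] F [ 0.2 -2.2  4.7] ee [0.4893 0.0104 0.1242]
```

View pics/w4.png

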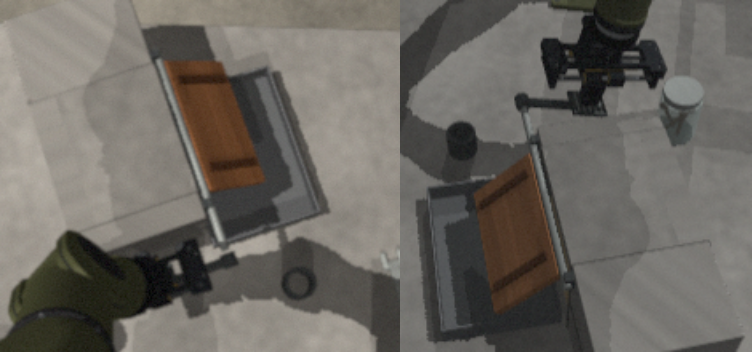

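```bash
python3 -c "
from h import *
p,e=tri(ray('top',(314.4,203.1)),ray('scene',(242,228)))
h=(p-hub)@u;print(p,e,h,np.arctan2(-h,.175-p[2]),np.hypot(h,.175-p[2]))
m=read_camera('top')"
```

```text
[ 0.65248204 -0.1382714   0.1016037 ] 0.0010681211599174606 -0.09302945593217166 0.9028248941281187 0.1184968205515765
```

Call:
{"op": "drive_tool", "data": {"moves": [[[0.0002,0,0.001,0,0,0],[0.0004,0,0.002,0,0,0],[0.0004,0,0.002,0,0,0]]]}}

```text
t: 9.43
ee_pos: [0.4893, 0.0103, 0.1223]
ee_rot: [0.57, 0.815, -0.057, 0.082]
force: [1.3, -1.5, 5.3]
finger_gap: 0.0005
```

Call:
{"op": "drive_tool", "data": {"moves": [[[0.0002,0,0.001,0,0,0],[0.0004,0,0.002,0,0,0],[0.0004,0,0.002,0,0,0]]]}}

```text
t: 9.8
ee_pos: [0.4893, 0.0104, 0.1202]
ee_rot: [0.57, 0.815, -0.057, 0.082]
force: [0.5, -1.0, 5.1]
finger_gap: 0.0006
```

Flap is at about 0.90 rad, so roughly 10 mm more is expected. Continuing.

Call:
{"op": "drive_tool", "data": {"moves": [[[0.0003,0,0.0015,0,0,0],[0.0006,0,0.003,0,0,0],[0.0008,0,0.004,0,0,0],[0.0008,0,0.004,0,0,0]]]}}

```text
t: 10.3
ee_pos: [0.4892, 0.0104, 0.1162]
ee_rot: [0.57, 0.815, -0.057, 0.082]
force: [0.4, -0.8, 4.7]
finger_gap: 0.0004
```

Call:
{"op": "drive_tool", "data": {"moves": [[[0.0002,0,0.001,0,0,0],[0.0004,0,0.002,0,0,0],[0.0004,0,0.002,0,0,0]]]}}

```text
t: 10.68
ee_pos: [0.4892, 0.0103, 0.1141]
ee_rot: [0.57, 0.815, -0.057, 0.082]
force: [0.9, -1.3, 4.9]
finger_gap: 0.0004
```

Call:
{"op": "drive_tool", "data": {"moves": [[[0.0002,0,0.001,0,0,0],[0.0004,0,0.002,0,0,0],[0.0004,0,0.002,0,0,0]]]}}

```text
t: 11.05
ee_pos: [0.4892, 0.0103, 0.1121]
ee_rot: [0.57, 0.815, -0.057, 0.082]
force: [1.2, -0.9, 5.6]
finger_gap: 0.0005
```

The TCP is lower than the pad model predicts, so I'll look closely before going further.

```bash
python3 -c "
from h import *
a=read_camera('wrist')[150:400,100:420];b=read_camera('scene')[110:240,230:390]
c=read_camera('top')[120:300,200:380]
cv2.imwrite('pics/w5.png',np.vstack([cv2.resize(a,(384,300)),cv2.resize(b,(384,300),interpolation=2)])[:,:,::-1])
f=cv2.imread('pics/w5.png'); g=cv2.resize(c,(400,400),interpolation=2)[:,:,::-1]
cv2.imwrite('pics/w5.png',np.hstack([f,np.vstack([g,np.zeros((200,400,3),np.uint8)])]))"
```

```text
(no output)
```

View pics/w5.png

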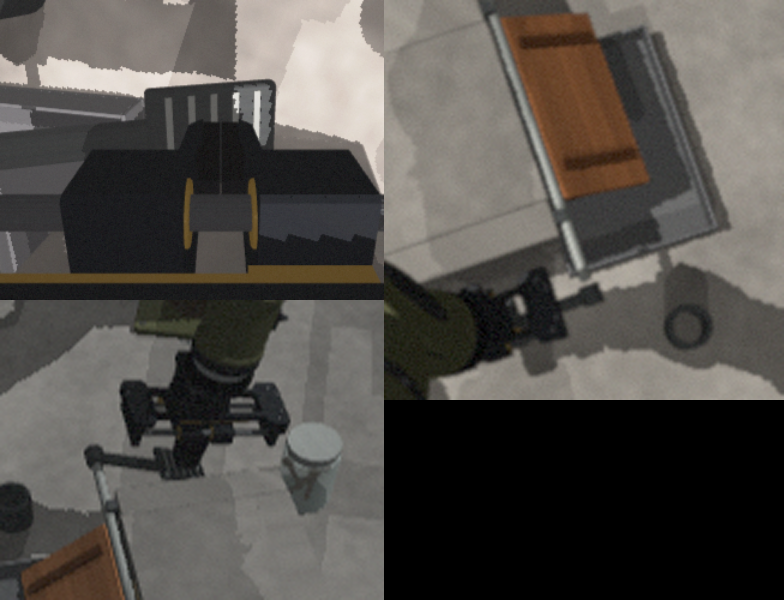

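```bash
python3 -c "
from h import *
for t,s in [((318.8,201.9),(239.2,229.2)),((293,252),(269,178))]:
  p,e=tri(ray('top',t),ray('scene',s))
  h=(p-hub)@u;print(p,e,h,np.arctan2(-h,.175-p[2]),np.hypot(h,.175-p[2]))
# pad outer/inner centre, lever
print(tri(ray('top',(200+600*0-0+ (595-384)*.45,120+293*.45)),ray('scene',(230+93*160/384,110+(455-300)*130/300))))
print(manip.state()['force'])"
```

```text
[ 0.65594549 -0.14742193  0.09879946] 0.002576187065712785 -0.10281304006500291 0.9329791868639155 0.12797282508959723
[ 0.52509089 -0.08553054  0.17584234] 0.0008316375328136723 0.00040931549035729594 -2.6892659497986786 0.0009365213598326093
(array([ 0.52497876, -0.08802622,  0.17885687]), np.float64(0.0044180678337003764))
[-0.20609873 -1.42604276  5.05071625]
```

The flap reads 0.93 to 1.0 rad and there's no hard stop yet. I'll go on in small steps, watching the force.

Call:
{"op": "drive_tool", "data": {"moves": [[[0.0002,0,0.001,0,0,0],[0.0004,0,0.002,0,0,0],[0.0004,0,0.002,0,0,0]]]}}

```text
t: 11.58
ee_pos: [0.4892, 0.0103, 0.11]
ee_rot: [0.57, 0.815, -0.057, 0.082]
force: [-0.2, -1.2, 6.3]
finger_gap: 0.0002
```

Call:
{"op": "drive_tool", "data": {"moves": [[[0.0002,0,0.001,0,0,0],[0.0004,0,0.002,0,0,0],[0.0004,0,0.002,0,0,0]]]}}

```text
t: 11.95
ee_pos: [0.4892, 0.0103, 0.108]
ee_rot: [0.57, 0.815, -0.057, 0.082]
force: [0.7, -1.6, 4.9]
finger_gap: 0.0005
```

```bash
python3 -c "
from h import *
rel(.103,.108,.2);print(manip.state()['joint_pos'].round(3))
a=read_camera('top')
m=cv2.inRange(cv2.cvtColor(a,cv2.COLOR_RGB2HSV),(3,90,50),(20,255,255))
m[:100]=0;m[:,:230]=0;m[260:]=0;m[:,400:]=0
c=max(cv2.findContours(m,0,2)[0],key=cv2.contourArea);print(cv2.boxPoints(cv2.minAreaRect(c)))"
```

```text
t 11.95 shift [ 0.0002  0.0004 -0.0001] turn [-0.    -0.    -0.002] F [ 0.7 -1.6  4.9] ee [0.4892 0.0103 0.108 ]
[-0.241  0.687 -0.031  2.125  0.625  0.38   1.067]
[[251.62201 127.84381]
 [289.98523 114.23105]
 [320.5758  200.44086]
 [282.2126  214.05362]]
```

```bash
cat >> h.py <<'E'
def flapang():
    a=read_camera('top')
    m=cv2.inRange(cv2.cvtColor(a,cv2.COLOR_RGB2HSV),(3,90,50),(20,255,255))
    m[:100]=0;m[:,:230]=0;m[260:]=0;m[:,400:]=0
    c=max(cv2.findContours(m,0,2)[0],key=cv2.contourArea);b=cv2.boxPoints(cv2.minAreaRect(c))
    b=b[np.argsort(b@[.94,.34])][2:]
    from scipy.optimize import brentq
    for px in b:
        f=lambda t:-(plane('top',px,.175-.127*np.cos(t))-hub)@u-.127*np.sin(t)
        ts=np.linspace(0,1.5,151); v=[f(t) for t in ts]
        print(px.round(1),"angle",[round(brentq(f,ts[i],ts[i+1]),3) for i in range(150) if v[i]*v[i+1]<0])
    print(manip.state()['t'],manip.state()['force'].round(1))
E
python3 -c "
from h import *
flapang()"
```

```text
[282.2 214.1] angle [0.099]
[320.6 200.4] angle [1.018]
12.05 [ 1.1 -0.7  5.3]
```

Call:
{"op": "drive_tool", "data": {"moves": [[[0.0002,0,0.001,0,0,0],[0.0004,0,0.002,0,0,0],[0.0004,0,0.002,0,0,0]]]}}

```text
t: 12.42
ee_pos: [0.4891, 0.0103, 0.1059]
ee_rot: [0.57, 0.815, -0.057, 0.082]
force: [-0.1, -1.2, 4.8]
finger_gap: 0.0005
```

```bash
python3 -c "
from h import *
flapang()"
```

```text
[282.1 214. ] angle [0.097]
[321.1 200.2] angle [1.036]
12.475 [ 0.3 -0.9  5.5]
```

The angle is 1.036 rad and still moving, so it's nearly at the stop.

Call:
{"op": "drive_tool", "data": {"moves": [[[0.0002,0,0.001,0,0,0],[0.0004,0,0.002,0,0,0],[0.0004,0,0.002,0,0,0]]]}}

```text
t: 12.85
ee_pos: [0.4891, 0.0104, 0.1039]
ee_rot: [0.57, 0.815, -0.057, 0.082]
force: [1.0, -1.0, 4.1]
finger_gap: 0.0003
```

Call:
{"op": "drive_tool", "data": {"moves": [[[0.0002,0,0.001,0,0,0],[0.0004,0,0.002,0,0,0],[0.0004,0,0.002,0,0,0]]]}}

```text
t: 13.22
ee_pos: [0.4891, 0.0104, 0.1018]
ee_rot: [0.57, 0.815, -0.057, 0.082]
force: [-0.6, -1.7, 5.5]
finger_gap: 0.0007
```

```bash
python3 -c "
from h import *
flapang()"
```

```text
[282.  213.7] angle [0.097]
[322.  199.6] angle [1.068]
13.275 [ 0.4 -0.3  5.9]
```

Call:
{"op": "drive_tool", "data": {"moves": [[[0.0004,0,0.001,0,0,0],[0.0008,0,0.002,0,0,0],[0.0008,0,0.002,0,0,0]]]}}

```text
t: 13.65
ee_pos: [0.489, 0.0109, 0.0997]
ee_rot: [0.57, 0.815, -0.057, 0.082]
force: [0.7, -1.1, 5.6]
finger_gap: 0.0001
```

Call:
{"op": "drive_tool", "data": {"moves": [[[0.0004,0,0.001,0,0,0],[0.0008,0,0.002,0,0,0],[0.0008,0,0.002,0,0,0]]]}}

```text
t: 14.02
ee_pos: [0.4889, 0.011, 0.098]
ee_rot: [0.57, 0.815, -0.057, 0.082]
force: [-0.4, -0.6, 9.3]
finger_gap: 0.0004
```

```bash
python3 -c "
from h import *
flapang()"
```

```text
[281.9 213.5] angle [0.097]
[322.7 199. ] angle [1.095]
14.075 [-0.5 -1.   8.7]
```

Force is rising to 9 N, so this looks like the stop. One small confirming step.

Call:
{"op": "drive_tool", "data": {"moves": [[[0.0002,0,0.001,0,0,0],[0.0003,0,0.0015,0,0,0],[0.0003,0,0.0015,0,0,0]]]}}

```text
t: 14.45
ee_pos: [0.4891, 0.0109, 0.0976]
ee_rot: [0.57, 0.815, -0.057, 0.083]
force: [-3.8, 0.5, 21.8]
finger_gap: 0.0003
```

```bash
python3 -c "
from h import *
flapang()
a=read_camera('wrist');c=read_camera('top')[100:300,220:400];b=read_camera('scene')[110:340,190:390]
cv2.imwrite('pics/w6.png',np.hstack([cv2.resize(c,(396,440),interpolation=2),cv2.resize(b,(383,440),interpolation=2)])[:,:,::-1])"
```

```text
[282.1 213.6] angle [0.098]
[322.6 199.1] angle [1.09]
14.5 [-3.4  1.4 21.8]
```

View pics/w6.png

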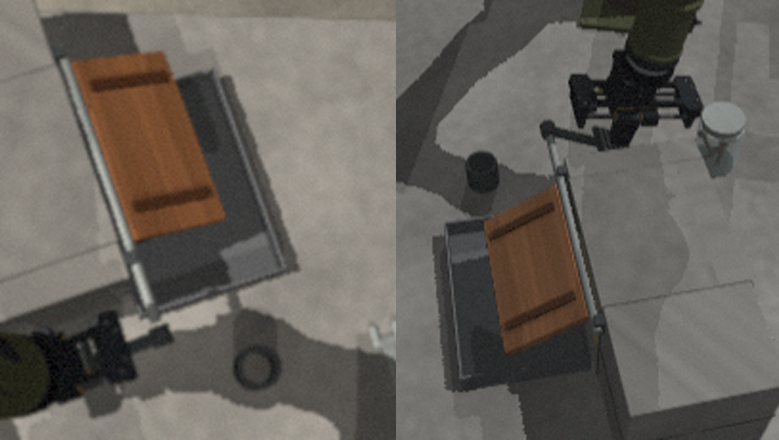

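The stop is confirmed: 21.8 N with the flap angle unchanged at about 1.09 measured. The nipple isn't visible under the flap in either view, so I'll look partway up while still controlling the lever. Starting the slow rise.

Call:
{"op": "drive_tool", "data": {"moves": [[[-0.0006,0,-0.0026,0,0,0],[-0.0012,0,-0.0053,0,0,0],[-0.0018,0,-0.008,0,0,0],[-0.0024,0,-0.0106,0,0,0],[-0.003,0,-0.0132,0,0,0],[-0.0036,0,-0.016,0,0,0],[-0.0042,0,-0.0185,0,0,0],[-0.0048,0,-0.021,0,0,0],[-0.0054,0,-0.024,0,0,0],[-0.006,0,-0.0265,0,0,0]]]}}

```text
t: 15.9
ee_pos: [0.4893, 0.0112, 0.1234]
ee_rot: [0.57, 0.816, -0.057, 0.082]
force: [-2.1, 4.4, 2.6]
finger_gap: 0.0007
```

Call:
{"op": "drive_tool", "data": {"moves": [[[-0.0008,0,-0.003,0,0,0],[-0.0016,0,-0.006,0,0,0],[-0.0024,0,-0.009,0,0,0],[-0.0032,0,-0.012,0,0,0],[-0.004,0,-0.015,0,0,0],[-0.0048,0,-0.018,0,0,0],[-0.0056,0,-0.021,0,0,0],[-0.0064,0,-0.024,0,0,0],[-0.0072,0,-0.027,0,0,0],[-0.008,0,-0.03,0,0,0]]]}}

```text
t: 17.15
ee_pos: [0.4897, 0.0084, 0.1545]
ee_rot: [0.57, 0.815, -0.057, 0.082]
force: [-0.4, 2.7, 3.5]
finger_gap: 0.0005
```

```bash
python3 -c "
from h import *
flapang(); rel(.095,.18,.2)
c=read_camera('top')[100:300,220:400];b=read_camera('scene')[110:340,190:390]
cv2.imwrite('pics/w7.png',np.hstack([cv2.resize(c,(396,440),interpolation=2),cv2.resize(b,(383,440),interpolation=2)])[:,:,::-1])"
```

```text
[283.  215.8] angle [0.102]
[305.5 207.7] angle [0.599]
17.2 [-1.8  2.1  3.8]
t 17.2 shift [-0.0106  0.0006 -0.0236] turn [-0.     0.    -0.002] F [-1.8  2.1  3.8] ee [0.4898 0.0083 0.1547]
```

View pics/w7.png

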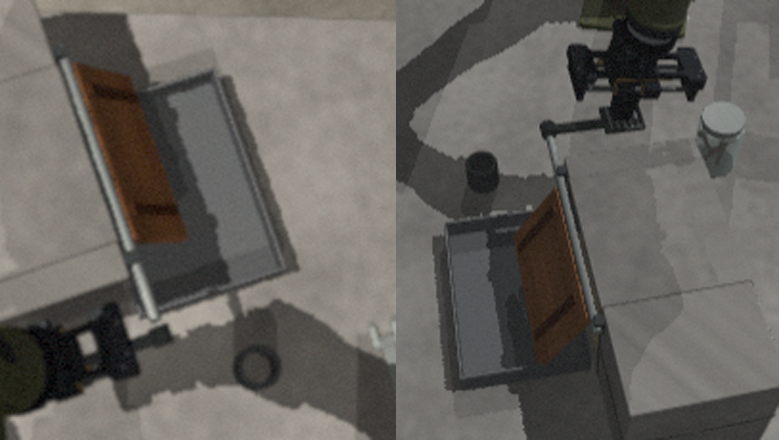

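No nipple in the visible part of the tray. The near-wall strip is still hidden by the flap at 0.6 rad. I'll keep rising slowly and check for bronze colour numerically.

Call:
{"op": "drive_tool", "data": {"moves": [[[-0.001,0,-0.0024,0,0,0],[-0.002,0,-0.0048,0,0,0],[-0.003,0,-0.007,0,0,0],[-0.004,0,-0.0095,0,0,0],[-0.005,0,-0.012,0,0,0],[-0.006,0,-0.0143,0,0,0],[-0.007,0,-0.0165,0,0,0],[-0.008,0,-0.019,0,0,0],[-0.0092,0,-0.0215,0,0,0],[-0.0104,0,-0.024,0,0,0]]]}}

```text
t: 18.55
ee_pos: [0.4917, 0.0031, 0.18]
ee_rot: [0.57, 0.815, -0.057, 0.082]
force: [-0.5, 1.1, 2.3]
finger_gap: 0.0004
```

```bash
python3 -c "
from h import *
flapang(); rel(.087,.215,.2)
for n in('top','scene'):
  a=read_camera(n); cv2.imwrite(f'pics/{n}8.png',a[:,:,::-1])
  hs=cv2.cvtColor(a,cv2.COLOR_RGB2HSV); m=cv2.inRange(hs,(5,70,20),(28,255,255))
  k,l,s,c=cv2.connectedComponentsWithStats(m)
  for i in range(1,k):
    if s[i,4]>15 and 200<c[i,0]<380 and 110<c[i,1]<330: print(n,s[i],c[i].round(),hs[l==i].mean(0).round(),cv2.minAreaRect(np.argwhere(l==i)[:,::-1].astype(np.float32)))"
```

```text
[283.1 215.9] angle [0.104]
[295.7 211.4] angle [0.374]
18.6 [-0.7  1.   3.1]
t 18.6 shift [-0.0148  0.0004 -0.0324] turn [-0.     0.    -0.002] F [-0.7  1.   3.1] ee [0.4918 0.0031 0.1803]
top [ 253  129   43   85 1124] [275. 173.] [ 12. 148.  58.] ((274.36083984375, 170.37319946289062), (92.22960662841797, 14.304896354675293), 70.64100646972656)
top [209 254   8  10  26] [212. 258.] [25. 95. 35.] ((212.5, 258.5), (9.0, 7.0), 90.0)
top [231 265  10  12  36] [235. 270.] [24. 93. 36.] ((235.5, 270.5), (11.0, 9.0), 90.0)
top [203 269  17  10  49] [212. 273.] [25. 97. 35.] ((210.6599884033203, 273.3799743652344), (16.12203598022461, 7.9195966720581055), 8.130102157592773)
top [218 278   8  10  27] [222. 282.] [25. 98. 35.] ((222.6724090576172, 281.4310302734375), (9.841852188110352, 6.127945899963379), 68.19859313964844)
top [209 290  18  16  52] [217. 297.] [24. 96. 35.] ((217.34613037109375, 299.26922607421875), (19.137157440185547, 8.597853660583496), 56.3099365234375)
top [205 297  11   9  26] [210. 301.] [25. 96. 36.] ((209.36790466308594, 300.9622802734375), (10.576762199401855, 6.868027210235596), 15.945395469665527)
top [208 317   4   8  16] [209. 320.] [25. 94. 40.] ((209.5, 320.5), (3.0, 7.0), 0.0)
top [196 322  13  10  36] [202. 326.] [27. 89. 52.] ((202.25003051757812, 326.2500305175781), (9.192388534545898, 9.899495124816895), 45.0)
scene [302 144  16   9  44] [309. 146.] [ 20. 106.  44.] ((309.5, 148.0), (8.0, 15.0), 90.0)
scene [ 261  208   31   92 1489] [275. 257.] [ 12. 119.  50.] ((274.8269348144531, 253.63461303710938), (90.21342468261719, 21.37666130065918), 78.69007110595703)
```

```bash
python3 -c "
from h import *
a=cv2.imread('pics/top8.png')[110:260,235:370];b=cv2.imread('pics/scene8.png')[200:330,205:325]
f=lambda k:cv2.LUT(cv2.resize(k,(396,430),interpolation=2),(255*(np.arange(256)/255)**.5).astype(np.uint8))
cv2.imwrite('pics/w8.png',np.hstack([f(a),f(b)]))"
```

```text
(no output)
```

View pics/w8.png

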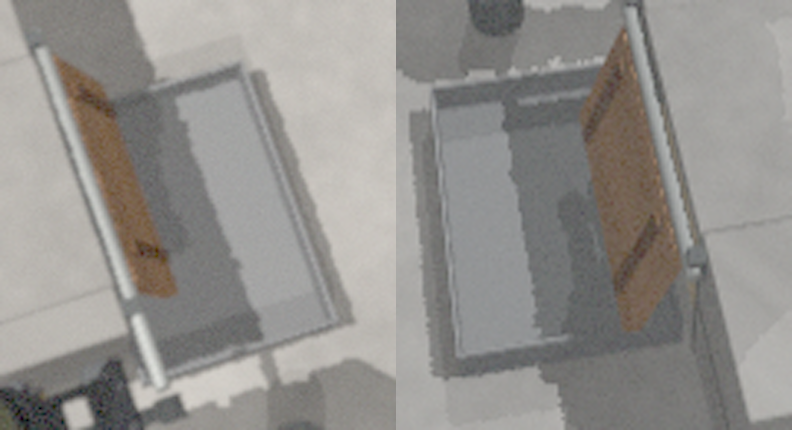

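The enhanced view shows a dark elongated shadow and a bright streak at about (575–597, 215–240), right by the flap's edge. That suggests the nipple is in the tray under the flap. Letting the lever up more slowly now.

Call:
{"op": "drive_tool", "data": {"moves": [[[-0.0006,0,-0.0014,0,0,0],[-0.0012,0,-0.0028,0,0,0],[-0.0018,0,-0.0042,0,0,0],[-0.0024,0,-0.0056,0,0,0],[-0.003,0,-0.007,0,0,0],[-0.0036,0,-0.0084,0,0,0],[-0.0042,0,-0.0098,0,0,0],[-0.0048,0,-0.0112,0,0,0],[-0.0054,0,-0.0126,0,0,0],[-0.006,0,-0.014,0,0,0]]]}}

```text
t: 19.95
ee_pos: [0.4926, 0.0005, 0.1948]
ee_rot: [0.57, 0.815, -0.057, 0.082]
force: [-0.0, -1.9, 0.3]
finger_gap: 0.0009
```

```bash
python3 -c "
from h import *
flapang(); rel(.087,.215,.2)
for n in('top','scene'):
  a=read_camera(n); cv2.imwrite(f'pics/{n}9.png',a[:,:,::-1])
print(plane('scene',(266,272.6),.02))"
```

```text
[283.4 216. ] angle [0.107]
[292.6 212.7] angle [0.305]
20.0 [-0.6 -2.4  1.3]
t 20.0 shift [-0.0092  0.0006 -0.0186] turn [-0.001  0.    -0.002] F [-0.6 -2.4  1.3] ee [4.926e-01 4.000e-04 1.950e-01]
[ 0.73365966 -0.05893318  0.02      ]
```

Call:
{"op": "drive_tool", "data": {"moves": [[[-0.0006,0,-0.001,0,0,0],[-0.001,0,-0.002,0,0,0],[-0.0015,0,-0.003,0,0,0],[-0.002,0,-0.004,0,0,0],[-0.0025,0,-0.005,0,0,0],[-0.003,0,-0.006,0,0,0],[-0.0035,0,-0.007,0,0,0],[-0.004,0,-0.008,0,0,0],[-0.0045,0,-0.009,0,0,0],[-0.005,0,-0.01,0,0,0]]]}}

```text
t: 21.35
ee_pos: [0.4938, -0.0021, 0.2056]
ee_rot: [0.57, 0.815, -0.057, 0.082]
force: [1.0, -0.8, 1.6]
finger_gap: 0.0007
```

```bash
python3 -c "
from h import *
flapang()"
```

```text
[283.4 216.2] angle [0.107]
[292.8 212.9] angle [0.308]
21.4 [ 0.3 -1.5 -0. ]
```

Call:
{"op": "drive_tool", "data": {"moves": [[[-0.0006,0,-0.001,0,0,0],[-0.001,0,-0.002,0,0,0],[-0.0015,0,-0.003,0,0,0],[-0.002,0,-0.004,0,0,0],[-0.0025,0,-0.005,0,0,0],[-0.003,0,-0.006,0,0,0],[-0.0035,0,-0.007,0,0,0],[-0.004,0,-0.008,0,0,0],[-0.0045,0,-0.009,0,0,0],[-0.005,0,-0.01,0,0,0]]]}}

```text
t: 22.65
ee_pos: [0.4947, -0.0049, 0.2164]
ee_rot: [0.57, 0.815, -0.057, 0.082]
force: [0.5, -1.8, 1.4]
finger_gap: 0.0007
```

```bash
python3 -c "
from h import *
flapang()"
```

```text
[280.9 209.7] angle [0.102]
[290.5 206.5] angle [0.307]
22.7 [ 0.2 -1.2  0.6]
```

```bash
sed -i "s/def flapang():/def flapang(a=None):/; s/    a=read_camera('top')$/    a=read_camera('top') if a is None else a/" h.py; python3 -c "
from h import *
print('initial');flapang(cv2.imread('pics/top0.png')[:,:,::-1])
print('t20');flapang(cv2.imread('pics/top9.png')[:,:,::-1])
b=read_camera('scene');t=read_camera('top')
cv2.imwrite('pics/scene10.png',b[:,:,::-1]);cv2.imwrite('pics/top10.png',t[:,:,::-1])
def f(k,r):
  k=k[r[0]:r[1],r[2]:r[3]]
  return cv2.LUT(cv2.resize(k,(390,290),interpolation=2),(255*(np.arange(256)/255)**.5).astype(np.uint8))
s0=cv2.imread('pics/scene0.png');R1=(200,330,195,370);R2=(110,270,220,390)
cv2.imwrite('pics/w9.png',np.vstack([np.hstack([f(s0,R1),f(b[:,:,::-1],R1)]),np.hstack([f(cv2.imread('pics/top0.png'),R2),f(t[:,:,::-1],R2)])]))"
```

```text
initial
[265. 183.] angle []
[265. 183.] angle []
22.7 [ 0.2 -1.2  0.6]
t20
[283.5 216.2] angle [0.108]
[292.8 212.9] angle [0.309]
22.7 [ 0.2 -1.2  0.6]
```

View pics/w9.png

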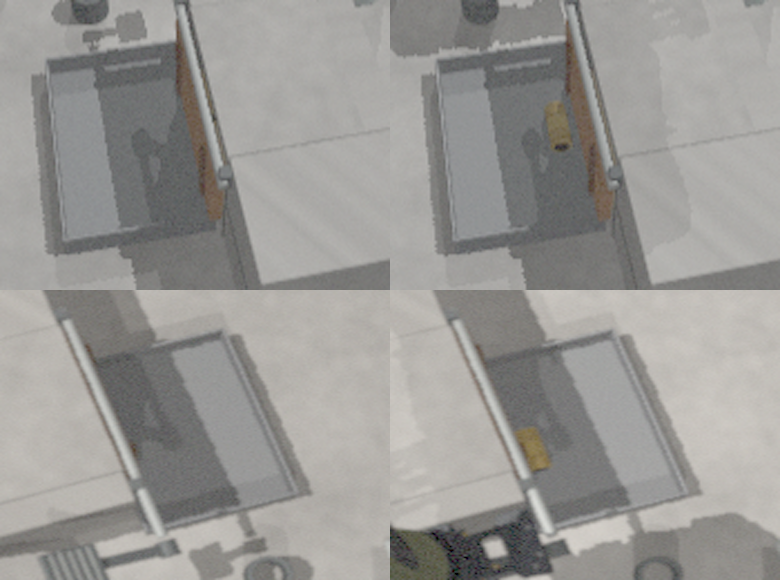

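The final views show the nipple lying in the tray (top crop at about (533,450), scene crop at about (558,127)). The flap looks nearly identical to its initial shut state. The earlier "0.31 rad" reading was the nipple merging into the colour mask. I'll keep rising slowly until the pad is released.

Call:
{"op": "drive_tool", "data": {"moves": [[[-0.0005,0,-0.001,0,0,0],[-0.001,0,-0.002,0,0,0],[-0.0015,0,-0.003,0,0,0],[-0.002,0,-0.004,0,0,0],[-0.0025,0,-0.005,0,0,0],[-0.003,0,-0.006,0,0,0],[-0.0035,0,-0.007,0,0,0],[-0.004,0,-0.008,0,0,0],[-0.0045,0,-0.009,0,0,0],[-0.005,0,-0.01,0,0,0]]]}}

```text
t: 24.05
ee_pos: [0.4957, -0.0077, 0.2272]
ee_rot: [0.57, 0.815, -0.057, 0.082]
force: [-1.1, 0.1, -0.6]
finger_gap: 0.0005
```

Call:
{"op": "drive_tool", "data": {"moves": [[[-0.0005,0,-0.001,0,0,0],[-0.001,0,-0.002,0,0,0],[-0.0015,0,-0.003,0,0,0],[-0.002,0,-0.004,0,0,0],[-0.0025,0,-0.005,0,0,0],[-0.003,0,-0.007,0,0,0],[-0.0035,0,-0.009,0,0,0],[-0.004,0,-0.012,0,0,0],[-0.0045,0,-0.016,0,0,0],[-0.005,0,-0.02,0,0,0]]]}}

```text
t: 25.3
ee_pos: [0.496, -0.0085, 0.2481]
ee_rot: [0.57, 0.815, -0.057, 0.082]
force: [-0.3, -0.4, 0.4]
finger_gap: 0.0007
```

Call:
{"op": "drive_tool", "data": {"moves": [[[0,0,-0.008,0,0,0],[0,0,-0.02,0,0,0],[0,0,-0.035,0,0,0],[0,0,-0.05,0,0,0],[0,0,-0.065,0,0,0],[0.01,0,-0.075,0,0,0],[0.03,0,-0.08,0,0,0],[0.05,0,-0.08,0,0,0],[0.06,0,-0.08,0,0,0],[0.06,0,-0.08,0,0,0]]]}}

```text
t: 26.55
ee_pos: [0.4701, 0.0623, 0.3142]
ee_rot: [0.57, 0.816, -0.057, 0.082]
force: [0.4, -0.3, -0.2]
finger_gap: 0.0005
```

```bash
python3 -c "
from h import *
s=manip.state();print(s['t'],s['ee_pos'],s['force'],abs(s['qvel']).max())
f={'now':None,'t22.7':10,'init':0}
def mask(a,lo,hi): return cv2.inRange(cv2.cvtColor(a,cv2.COLOR_BGR2HSV),lo,hi)
now={n:read_camera(n)[:,:,::-1] for n in('scene','top')}
for k,i in f.items():
  for n,r in(('scene',(180,330,200,330)),('top',(110,260,235,370))):
    a=now[n] if i is None else cv2.imread(f'pics/{n}{i}.png'); a=np.ascontiguousarray(a[r[0]:r[1],r[2]:r[3]])
    fl=np.argwhere(mask(a,(3,90,25),(15,255,255))); ni=np.argwhere(mask(a,(16,110,25),(30,255,255)))
    print(k,n,'flap',len(fl),fl.mean(0).round(1)if len(fl) else'', 'nip',len(ni),(ni.mean(0)[::-1]+[r[2],r[0]]).round(1) if len(ni) else '')
# bystanders: difference init vs now, scene
for n,P in(('top',{'jar':(182,306),'coup':(336,266),'wrench':(402,278),'tray':(335,190)}),):
  for k,(x,y) in P.items():
    t=cv2.imread(f'pics/{n}0.png')[y-20:y+20,x-20:x+20]; w=np.ascontiguousarray(now[n][y-28:y+28,x-28:x+28])
    r=cv2.minMaxLoc(cv2.matchTemplate(w,t,5)); print(k,r[1],np.array(r[3])-8)
t=cv2.imread('pics/scene0.png')[145:185,262:320]; w=np.ascontiguousarray(now['scene'][137:193,254:328])
r=cv2.minMaxLoc(cv2.matchTemplate(w,t,5)); print('lever',r[1],np.array(r[3])-8)"
```

```text
26.55 [0.47011957 0.06233878 0.31419728] [ 0.40495424 -0.33610482 -0.21941112] 0.02277392511458062
now scene flap 430 [80.1 83.3] nip 201 [272.4 256. ]
now top flap 15 [59.1 33.8] nip 210 [282.2 197.3]
t22.7 scene flap 447 [79.8 83. ] nip 209 [273.  256.5]
t22.7 top flap 15 [73.2 34.3] nip 214 [280.  200.1]
init scene flap 426 [79.4 83.1] nip 55 [283.5 256.8]
init top flap 9 [61.6 32.8] nip 3 [266. 163.]
jar 0.4635625183582306 [5 6]
coup 0.6971015930175781 [0 0]
wrench 0.258954256772995 [2 8]
tray 0.9910977482795715 [0 0]
lever 0.6055131554603577 [0 0]
```

Call:
{"op": "drive_tool", "data": {"moves": [[[0,0,0,0,0,0],[0,0,0,0,0,0],[0,0,0,0,0,0],[0,0,0,0,0,0],[0,0,0,0,0,0],[0,0,0,0,0,0],[0,0,0,0,0,0],[0,0,0,0,0,0]]]}}

```text
t: 27.65
ee_pos: [0.4704, 0.0616, 0.3142]
ee_rot: [0.57, 0.815, -0.057, 0.082]
force: [0.2, 0.4, -0.5]
finger_gap: 0.0004
```

```bash
python3 -c "
from h import *
for n,r in(('scene',(180,330,200,330)),('top',(110,260,235,370))):
    a=read_camera(n);a=np.ascontiguousarray(a[r[0]:r[1],r[2]:r[3]])
    ni=np.argwhere(cv2.inRange(cv2.cvtColor(a,cv2.COLOR_RGB2HSV),(16,110,25),(30,255,255)))
    print(n,len(ni),(ni.mean(0)[::-1]+[r[2],r[0]]).round(1))
p=tri(ray('top',(282.2,197.3)),ray('scene',(270,256)));print(p)
a=read_camera('top');b=cv2.imread('pics/top0.png')[:,:,::-1]
for k,(x,y) in {'jar':(182,306),'wrench':(402,278)}.items():
  E=lambda i:cv2.Canny(np.ascontiguousarray(i),40,90)
  t=E(b[y-35:y+35,x-28:x+28]);w=E(a[y-43:y+43,x-36:x+36]);r=cv2.minMaxLoc(cv2.matchTemplate(w,t,5));print(k,round(r[1],2),np.array(r[3])-8)"
```

```text
scene 201 [273.4 256.2]
top 212 [282.1 197.2]
(array([ 0.68148974, -0.05777767,  0.02265977]), np.float64(0.0017634293216391961))
jar 0.25 [0 0]
wrench 0.27 [0 0]
```

The nipple is at rest on the tray floor (z about 0.02), the flap is shut, and the bystanders show zero shift. Handing in.

```bash
python3 -c "
from station import close_job
print(close_job())"
```

```text
the job is handed in; nothing more can be done
None
```

I pressed the lever down to its stop with closed fingertips, and the nipple rolled out into the tray. I then let the lever up slowly over about 9 s and moved the gripper clear. I handed the job in at about 28 s, with no verdict reported.

**What the last checks showed:**
- **Stop:** the force rose from 5 N to 22 N, and the flap angle stayed at about 1.09 rad measured (nominal 1.05).
- **Nipple:** it is at rest at about (0.68, -0.06, 0.02), on the tray floor.
- **Flap:** in the scene view it matches its initial shut appearance, 430 pixels of flap colour against 426 at the start.
- **Other objects:** the tray, jar, wrench and coupling show no shift from the first picture, and the force reads about zero.

**What disagreed or was weak:**
- The pad ended about 20–30 mm lower at the fingertip than the given heights predict, so I relied on the force rise and the measured flap angle instead.
- One flap angle reading, about 0.31 rad near the end of the closing, was false. The nipple had merged with the flap in the colour mask.
- That false reading means I had no angle measurement over the last part of the closing. I judged "no slam" from the slow steps there (about 8–12 mm/s).
- The force was already near zero from a TCP height of about 0.195 m. I can't rule out that the lever lagged or lost contact before the flap shut.
- The first match check for the jar and wrench scored poorly. I put that down to the arm's moving shadow. An edge-based recheck gave zero shift, but its match scores were also low (about 0.25).

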